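# Find and press the hidden catch of an inlaid desk box

### The job

The spare key lies in the little drawer of the inlaid wooden box on the desk, which has no handle: one of the five squares in its flat top is a concealed catch, sunk a little below the panel, and the other four are solid. Feel across the squares with the fingertips, press the one that gives right down until the drawer springs out by itself, then take the hand away so that the catch comes back up. Do not touch the drawer, pick nothing up, and leave the pen pot, paperweight and stapler where they stand.

Things in the scene. Friction and masses are not known exactly. Their poses are not given: they have to be found in the camera images.
- box: The inlaid box, pale maple, fixed to the desk, 160 (its x) x 310 (its y) x 70 mm high, top flat and level. Origin: centre of its underside, on the desk; z up; its -x side is the drawer side, turned roughly to the robot.
- row (a point): Centre of the box's top, level with the panel, axes as the box's. A row of five 50 mm square pockets, centred here and at y = -112, -56, +56, +112 mm, 6 mm of panel between them. Each holds a 48 mm square of the same darker wood: four solid, flush within 0.5 mm; the fifth, in any place, is the catch, its face 3 mm below the panel. Shut fingertips fit into the pocket.
- catch (a joint): How far the catch is pressed down, m: 0 at rest, 0.006 fully down (face 61 mm above the desk). A spring resists with about 1.6 N at first and 4.3 N fully down, and lifts it again. It frees the drawer at about 4 mm of travel.
- drawer (a joint): How far the drawer is out, m: 0 shut and latched, 0.045 fully out. When the catch frees it, a spring drives it out at once towards the box's -x side, and it stays out. Its plain front, 286 x 44 mm, fills the box's -x side, from 10 to 54 mm above the desk.
- penpot: White pen pot with two pens, 72 mm across, 95 mm high (pens to 155 mm), loose, behind the box (its +x side). Origin: centre of its underside.
- paperweight: Round green glass paperweight, 68 mm across, 37 mm high, loose, beside the box (its +y side). Origin: centre of its underside.
- stapler: Grey stapler, 130 mm long (its x), 34 mm wide, 51 mm high, loose, beside the box (its -y side). Origin: centre of its underside.

How it is judged:
By the outcome, as a careful person would: the job done as asked, in the order asked, and still so for the second after the job is handed in, with the robot touching nothing.
It also fails if it takes over 45 s, if anything falls off the work surface, if the arm or the gripper's body presses on something with over 40 N, if the wrist force passes 120 N, or if a joint passes its speed limit or range.

### The arm

A 6-joint arm with a two-finger parallel gripper is mounted at the origin on the work surface. World frame = base frame: x ahead of the robot, y to its left, z up, the work surface at z = 0. Lengths are in mm, angles in rad, forces in N, time in s.
With the tool pointing down it reaches from about 350 to 775 mm from the base axis. Payload 7.3 kg.
Tool frame: the origin (TCP) lies midway between the tips of the shut fingers; the grasp point (between the pads) lies 19 mm behind it; z points along the fingers, y is the line along which they close (so a half turn about z gives the same grasp; the last joint's range is limited). The gripper opens to 92 mm and grips with 3 to 60 N. Pads are 19 mm wide; open, the fingers measure 130 mm over their backs; the gripper's body (75 mm by 190 mm) begins 47 mm behind the grasp point.
Start: joints at [1.141, 0.342, 1.524, -0, 1.275, -0.146], TCP at [146.988, 504.023, 226.741] pointing down, gripper open.
Joint ranges: [-2.53, 2.53], [-0.77, 2.02], [0.04, 2.7], [-1, 4.14], [0.28, 2.66], [-3.11, 3.11]. Speed limits (rad/s): [2.57, 2.57, 3.14, 3.14, 3.14, 3.14].

### API

Orientations are given as [roll, pitch, yaw] about the fixed x, y, z axes, in that order (R = Rz(yaw) Ry(pitch) Rx(roll)).
In Python, from plant import bot gives the robot as it stands. The module is installed in compiled form; this text tells all that it offers.
- The arm moves only by the shell command python3 -m crank 'ROWS' [OPENING]. ROWS is JSON, a list of rows, each a list of 6 numbers: the shift along the tool's x, y, z in m, then the turn, a rotation vector about the tool's x, y, z in rad. In form: [[dx, dy, dz, wx, wy, wz], ...]. A call has 1 to 5 rows; each row shifts and turns the commanded pose from where the row before left it, along the tool's axes as they then stand; what a row does not reach is not made up. A row lasts 1/8 s, in which the tool goes at most 62.5 mm and 10.7 degrees, less where a joint would pass 70% of its speed; a pose out of reach is approached as far as the arm can. A call is refused whole if a number of a shift passes 0.0625 or a number of a turn 0.188, either way. A call with a gripper value outside its range is refused whole. OPENING is the opening in per cent of the stroke, from 0 (shut) to 100 (fully open), set as the call begins (- or left out, the last holds). The fingers move at their own pace and stop on an object; the grip force is fixed at half the most. Time passes only in rows, so rows that do not move let the fingers close. It gives the time, the measured TCP pose, the force, the opening and the grip force at its end, in the units of the state.
- bot.get_obs(): the state, without advancing time (a new reading comes with each control period).
- bot.capture(name): name is "scene" or "side" or "wrist"; returns a dict with "color" (420x560x3 uint8, blue, green, red), "fov_y" (degrees; the focal length in pixels is half the picture's height over the tangent of half this angle, whatever the lens; pixels are square), "cx", "cy" (the principal point, pixels), "k1" (the pictures are not rectified: a ray, as slopes to the right and down, at radius r is drawn at 1 + k1 r^2 times it, then the intrinsics apply), "extrinsics" (4x4, takes a point from world to camera coordinates); the wrist camera has in their place "tool_from_camera" (4x4, takes a point from camera to tool coordinates, whose origin is the TCP and whose axes are the flange's). Camera axes: x right, y up, looking along -z (the intrinsics and any distortion apply to the point x, -y, -z); pixel columns grow to the right and rows downward; lengths in mm; the calibration is good to about 2 mm. A picture is of the moment at which its call begins: read the wrist's pose just before it. There is no depth.
- bot.close_job(): hands the job in; it is judged then, once.
The state is a dict: "time": time; "joint_positions": joint angles; "dq": joint speeds; "tau": joint torques, N m; "tool_pos": TCP position; "tcp_rot": TCP orientation; "contact_force": force on the tool from outside, world axes, zero at the start; "moment": the same for the moment, N m; "grip_width": finger opening in mm; "finger_force": force on a finger pad.
Only numpy, scipy, OpenCV 4.12 (cv2) and the standard library are available. Lean on these libraries where they do the work, as an engineer would, in place of code of your own. Each camera call takes 0.05 s, during which the arm holds its last target. There are 200 camera calls.

## Working session

There is one attempt and no reset: what is moved stays moved. The work goes in short steps, Python scripts to look and compute and a shell command to move; the robot and the scene stay as the last step left them, time stands still between calls to the robot, and variables do not carry over. Pictures are saved under pics/ and viewed, at most 10 in all, crops included, and the job is handed in when it is done.

```bash
mkdir -p pics; cat > h.py <<'E'
import numpy as np,cv2,json
from plant import bot
def grab(n,f):
    o=bot.get_obs(); c=bot.capture(n); cv2.imwrite('pics/'+f+'.png',c['color'])
    d={k:np.array(v).tolist() for k,v in c.items() if k!='color'}; d['pos']=list(map(float,o['tool_pos'])); d['rot']=list(map(float,o['tcp_rot']))
    json.dump(d,open('pics/'+f+'.json','w')); return o,d
def rays(d,px):
    f=210/np.tan(np.radians(d['fov_y'])/2); out=[]
    for u,v in px:
        a=np.array([(u-d['cx'])/f,(v-d['cy'])/f]); s=a.copy()
        for _ in range(30): s=a/(1+d['k1']*(s@s))
        out.append([s[0],-s[1],-1])
    return np.array(out)
def plane(d,px,z):
    r=rays(d,px)
    if 'extrinsics' in d:
        E=np.array(d['extrinsics']); R=E[:3,:3].T; o=-R@E[:3,3]
    else:
        from scipy.spatial.transform import Rotation as Ro
        T=np.array(d['tool_from_camera']); W=Ro.from_euler('xyz',d['rot']).as_matrix()
        R=W@T[:3,:3]; o=W@T[:3,3]+np.array(d['pos'])
    w=r@R.T; return o+w*((z-o[2])/w[:,2])[:,None]
E
python3 -c "
from h import *
for n in ['scene','side']:
  o,d=grab(n,n+'1'); print(d)
print(o)"
```

```text
{'fov_y': 51.89000964108414, 'cx': 277.6347340751656, 'cy': 210.97701498999123, 'k1': 0.02806190581024628, 'extrinsics': [[-0.6782289604048305, 0.7346949704613837, 0.01512539741393983, 422.92292822821076], [-0.4804103199719668, -0.45887512396397667, 0.7474219324260413, 260.9520192290595], [0.5560678031792667, 0.49965680320174927, 0.6641774441228737, -1374.6805674853385], [0.0, 0.0, 0.0, 1.0]], 'pos': [146.8057834863613, 503.6303945614319, 226.02879886179468], 'rot': [-3.1400518432214275, -0.00022452637358805205, 2.857786436864388]}
{'fov_y': 44.33790087044174, 'cx': 276.0603345311349, 'cy': 217.85199992540558, 'k1': 0.016151699858257037, 'extrinsics': [[0.7803961479091326, -0.6249935884105335, -0.019101486180713525, -486.8818590308959], [0.4647235577421662, 0.5592955997784698, 0.6864549853762483, -369.73523869122164], [-0.4183465874224993, -0.5445837369167081, 0.7269213755818318, -1008.0849227215155], [0.0, 0.0, 0.0, 1.0]], 'pos': [146.80649237847538, 503.6187711899066, 226.04842489940057], 'rot': [-3.140040675517702, -0.00022151371045486812, 2.8577685316484835]}
{'time': 0.05, 'joint_positions': array([ 1.14099669e+00,  3.42710100e-01,  1.52502592e+00, -6.88772529e-06,
        1.27542433e+00, -1.45973678e-01]), 'dq': array([ 7.08473026e-04,  6.40763388e-05, -2.34070877e-03, -7.56433145e-04,
       -5.99394712e-04,  7.04147819e-04]), 'tau': array([ 1.91655708e-03, -4.32415688e+01, -2.45001447e+01,  7.19158840e-02,
        5.22079621e-02, -7.08202538e-05]), 'tool_pos': array([146.80649238, 503.61877119, 226.0484249 ]), 'tcp_rot': array([-3.14004068e+00, -2.21513710e-04,  2.85776853e+00]), 'contact_force': array([-0.09471278, -0.03584838,  0.11270168]), 'moment': array([-0.02149707,  0.00426903,  0.01847761]), 'finger_force': 0.0, 'grip_width': 91.86969975413929}
```

View pics/scene1.png

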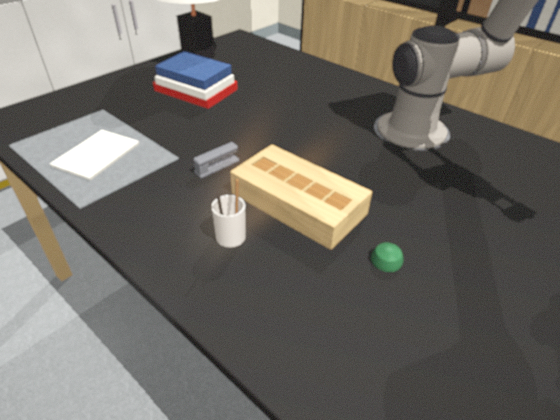

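View pics/side1.png

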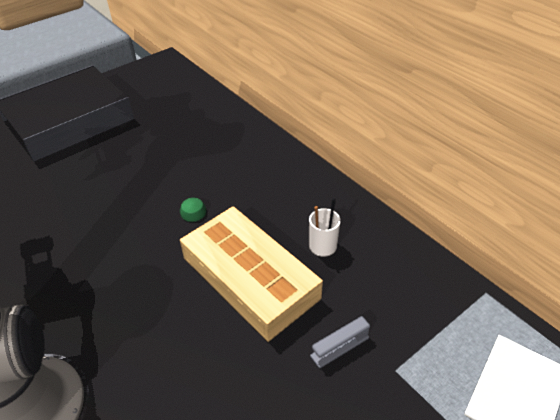

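The scene view shows the box with its dark squares from about (264,164) to (338,201). In the side view they run from (218,232) to (283,289). The stapler is at the -y end, the paperweight at the +y end and the pot behind the box. I'll segment the squares next.

```bash
python3 -c "
from h import *
for n,(x0,y0,x1,y1) in {'scene':(225,140,380,245),'side':(175,200,330,335)}.items():
  im=cv2.imread('pics/%s1.png'%n); d=json.load(open('pics/%s1.json'%n))
  h=cv2.cvtColor(im,cv2.COLOR_BGR2HSV).astype(int)
  m=np.zeros(im.shape[:2],np.uint8); m[y0:y1,x0:x1]=1
  q=((h[...,1]>140)&(h[...,2]>90)&(h[...,0]<18)&(m>0)).astype(np.uint8)
  k,l,s,c=cv2.connectedComponentsWithStats(q)
  C=[(c[i]) for i in range(1,k) if s[i,4]>40]; print(n,[s[i,4] for i in range(1,k) if s[i,4]>40]); print(np.round(C,1).tolist())
  P=plane(d,C,70); print(P.round(1).tolist())
  v=P[-1]-P[0]; print(np.degrees(np.arctan2(v[1],v[0])),np.linalg.norm(v),P.mean(0))
"
```

```text
scene []
[]Traceback (most recent call last):
  File "<string>", line 10, in <module>
    P=plane(d,C,70); print(P.round(1).tolist())
  File "h.py", line 22, in plane
    w=r@R.T; return o+w*((z-o[2])/w[:,2])[:,None]
      ~^~~~
ValueError: matmul: Input operand 1 has a mismatch in its core dimension 0, with gufunc signature (n?,k),(k,m?)->(n?,m?) (size 3 is different from 0)
```

```bash
python3 -c "
from h import *
H={'scene':[(264,164),(282,173),(300,182),(318,191),(338,201)],'side':[(218,232),(233,245),(249,260),(265,273),(283,289)]}
B={'scene':(225,140,380,245),'side':(175,200,330,335)}
for n,px in H.items():
  im=cv2.imread('pics/%s1.png'%n); d=json.load(open('pics/%s1.json'%n))
  print([im[v,u].tolist() for u,v in px])
  g=im.astype(int); ref=np.median([im[v,u] for u,v in px],axis=0)
  q=(np.abs(g-ref).max(2)<30); x0,y0,x1,y1=B[n]; m=np.zeros_like(q); m[y0:y1,x0:x1]=1
  q=(q&m).astype(np.uint8)
  k,l,s,c=cv2.connectedComponentsWithStats(q,connectivity=4)
  C=[c[i] for i in range(1,k) if s[i,4]>40]; print([s[i,4] for i in range(1,k) if s[i,4]>40],np.round(C,1).tolist())
  for X in (px,C):
    if len(X)==0: continue
    P=plane(d,X,70); print(P[:,:2].round(1).tolist()); v=P[-1]-P[0]; print(np.degrees(np.arctan2(v[1],v[0])),np.linalg.norm(v),P.mean(0))
"
```

```text
[[110, 171, 222], [113, 175, 224], [114, 177, 227], [111, 174, 224], [112, 172, 225]]
[np.int32(195), np.int32(212), np.int32(232), np.int32(246), np.int32(267), np.int32(541)] [[264.0, 163.8], [281.0, 172.3], [298.9, 181.3], [317.7, 190.7], [337.6, 200.4], [350.7, 220.8]]
[[531.1, -134.1], [527.6, -75.3], [524.3, -19.3], [521.2, 34.0], [517.9, 90.4]]
93.35196742546594 224.83524034393818 [524.43286123 -20.84949221  70.        ]
[[530.3, -134.7], [527.3, -79.0], [523.9, -23.1], [520.6, 32.8], [516.8, 88.5], [552.6, 150.8]]
85.52411134044632 286.34462558433853 [528.57696338   5.87495523  70.        ]
[[92, 159, 231], [91, 159, 231], [88, 158, 231], [91, 158, 230], [91, 157, 230]]
[np.int32(305), np.int32(330), np.int32(357), np.int32(387), np.int32(358)] [[217.6, 232.1], [232.3, 245.3], [247.8, 259.0], [264.3, 273.7], [281.3, 289.9]]
[[517.7, 85.1], [521.7, 29.5], [523.8, -29.7], [529.2, -81.5], [532.7, -139.8]]
-86.19111402620672 225.4518436275172 [524.9986093  -27.27140469  70.        ]
[[516.8, 85.4], [520.0, 29.8], [523.5, -25.7], [526.8, -81.9], [528.3, -139.5]]
-87.0513784313203 225.16145982668422 [523.07465618 -26.36981191  70.        ]
```

```bash
python3 -m crank '[[0,0,0,0,0,-0.171],[0,0,0,0,0,-0.171],[-0.0288,-0.0458,0,0,0,0],[-0.0288,-0.0458,0,0,0,0],[-0.0288,-0.0458,0,0,0,0]]' 0
python3 -m crank '[[-0.0288,-0.0458,0,0,0,0],[-0.0288,-0.0458,0,0,0,0],[-0.0288,-0.0458,0,0,0,0],[-0.0288,-0.0458,0,0,0,0],[-0.0288,-0.0458,0,0,0,0]]'
python3 -m crank '[[-0.0288,-0.0458,0,0,0,0],[-0.0288,-0.0458,0,0,0,0],[-0.0288,-0.0458,0,0,0,0],[-0.0288,-0.0458,0,0,0,0],[0,0,0,0,0,0]]'
python3 -c "
from h import *
o,d=grab('wrist','w1');print(d)"
```

```text
time: 0.72
tool_pos: [241.7, 370.4, 226.4]
tcp_rot: [-3.141, -0.0, -3.083]
contact_force: [1.2, 0.4, -0.1]
grip_width: 46.4
finger_force: 0.0
time: 1.35
tool_pos: [399.0, 150.0, 226.6]
tcp_rot: [3.141, -0.0, -3.083]
contact_force: [0.4, 0.3, -0.6]
grip_width: 0.9
finger_force: 0.0
time: 1.98
tool_pos: [525.2, -27.4, 225.7]
tcp_rot: [-3.141, -0.001, -3.087]
contact_force: [0.1, 0.3, 0.1]
grip_width: 0.4
finger_force: 0.0
{'fov_y': 69.13571104925052, 'cx': 278.26673106960675, 'cy': 209.3942451921, 'k1': -0.036046946512380024, 'tool_from_camera': [[-2.543534146623616e-05, 0.9625244438663679, 0.27119493784505017, 71.42633701898305], [0.9999998102240552, 0.00019141685866724017, -0.0005855864053293474, 0.2896438880787555], [-0.0006155525122141143, 0.2711948714841847, -0.9625242660711362, -158.0110706772302], [0.0, 0.0, 0.0, 1.0]], 'pos': [525.183362088791, -27.449737325968655, 225.711990723819], 'rot': [-3.141309155535091, -0.0007519578066046417, -3.0874545969512166]}
```

View pics/w1.png

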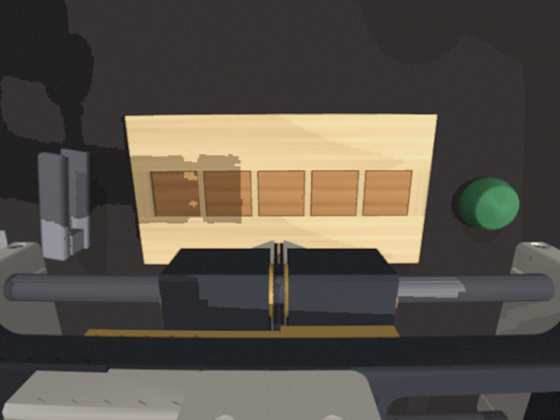

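The wrist view shows five squares at row 193, columns about 175, 228, 281, 334 and 388. The stapler is on the left and the paperweight on the right.

```bash
python3 -c "
from h import *
d=json.load(open('pics/w1.json'))
P=plane(d,[(175,193),(228,193),(281,193),(334.5,193),(388,192.5)],70); print(P.round(1).tolist(),P.mean(0)); v=P[-1]-P[0]; print(np.degrees(np.arctan2(v[1],v[0])),np.linalg.norm(v))
im=cv2.imread('pics/w1.png')[155:230,120:440]; cv2.imwrite('pics/w1c.png',cv2.resize(im,(800,188),interpolation=cv2.INTER_CUBIC))
"
```

```text
[[529.9, -136.2, 70.0], [526.9, -80.0, 70.0], [523.9, -24.2, 70.0], [520.8, 32.2, 70.0], [517.2, 88.8, 70.0]] [523.74465652 -23.87121867  70.        ]
93.23629240292799 225.3501759105028
```

View pics/w1c.png

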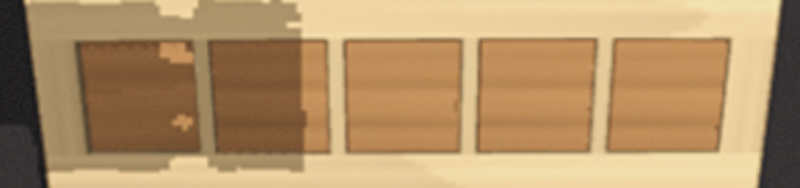

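The crop doesn't give the catch away, so I'll feel for it, starting with the centre square.

```bash
python3 -m crank '[[0.0015,0.0031,0.05,0,0,0],[0,0,0.05,0,0,0],[0,0,0.04,0,0,0],[0,0,0.008,0,0,0],[0,0,0,0,0,0]]'
python3 -m crank '[[0,0,0,0,0,0],[0,0,0.002,0,0,0],[0,0,0.002,0,0,0],[0,0,0,0,0,0]]'
```

```text
time: 2.65
tool_pos: [522.4, -20.9, 79.4]
tcp_rot: [3.141, 0.0, -3.083]
contact_force: [0.6, -0.4, 0.9]
grip_width: 0.5
finger_force: 0.0
time: 3.15
tool_pos: [522.2, -21.6, 74.8]
tcp_rot: [3.142, 0.0, -3.083]
contact_force: [0.3, 0.2, 0.2]
grip_width: 0.5
finger_force: 0.0
```

```bash
python3 -m crank '[[-0.0015,-0.0025,0,0,0,0],[0,0,0.002,0,0,0],[0,0,0.001,0,0,0],[0,0,0.001,0,0,0],[0,0,0,0,0,0]]'
python3 -m crank '[[0,0,0.001,0,0,0],[0,0,0,0,0,0]]'; python3 -m crank '[[0,0,0.001,0,0,0],[0,0,0,0,0,0]]'
```

```text
time: 3.78
tool_pos: [523.9, -23.9, 70.6]
tcp_rot: [3.141, -0.0, -3.083]
contact_force: [-0.2, 0.2, -0.4]
grip_width: 0.3
finger_force: 0.0
time: 4.03
tool_pos: [524.0, -23.9, 70.3]
tcp_rot: [-3.142, 0.0, -3.083]
contact_force: [-1.6, 0.7, 5.2]
grip_width: 0.4
finger_force: 2.5
time: 4.28
tool_pos: [524.0, -23.9, 70.2]
tcp_rot: [-3.141, 0.001, -3.083]
contact_force: [-4.1, 0.4, 12.5]
grip_width: 0.5
finger_force: 6.6
```

Solid at z = 70. Next is the +56 square.

```bash
python3 -m crank '[[0,0,-0.012,0,0,0],[0,0.056,0,0,0,0],[0,0,0,0,0,0],[0,0,0.010,0,0,0],[0,0,0,0,0,0]]'
python3 -m crank '[[0,0,0.001,0,0,0],[0,0,0,0,0,0]]'; python3 -m crank '[[0,0,0.001,0,0,0],[0,0,0,0,0,0]]'
```

```text
time: 4.9
tool_pos: [520.9, 31.3, 70.3]
tcp_rot: [3.141, 0.0, -3.084]
contact_force: [1.4, 1.6, 1.9]
grip_width: 0.5
finger_force: 1.3
time: 5.15
tool_pos: [520.9, 31.2, 70.2]
tcp_rot: [3.141, 0.001, -3.085]
contact_force: [-1.9, 1.6, 9.2]
grip_width: 0.3
finger_force: 4.6
time: 5.4
tool_pos: [521.0, 31.2, 70.2]
tcp_rot: [3.141, 0.001, -3.085]
contact_force: [-4.7, 2.2, 18.3]
grip_width: 0.5
finger_force: 8.8
```

Solid too. Next is +112.

```bash
python3 -m crank '[[0,0,-0.012,0,0,0],[0,0.057,0,0,0,0],[0,0,0,0,0,0],[0,0,0.009,0,0,0],[0,0,0,0,0,0]]'
python3 -m crank '[[0,0,0.001,0,0,0],[0,0,0,0,0,0]]'; python3 -m crank '[[0,0,0.001,0,0,0],[0,0,0,0,0,0]]'
```

```text
time: 6.02
tool_pos: [517.1, 87.8, 70.8]
tcp_rot: [-3.142, -0.001, -3.085]
contact_force: [-0.4, 0.0, 0.2]
grip_width: 0.3
finger_force: 0.0
time: 6.28
tool_pos: [517.3, 88.3, 70.6]
tcp_rot: [3.142, -0.0, -3.084]
contact_force: [-0.4, -0.3, 0.2]
grip_width: 0.4
finger_force: 0.0
time: 6.52
tool_pos: [517.5, 88.5, 70.3]
tcp_rot: [-3.141, 0.0, -3.083]
contact_force: [-1.3, -2.3, 4.5]
grip_width: 0.2
finger_force: 2.3
```

Solid as well. On to -56.

```bash
python3 -m crank '[[0,0,-0.015,0,0,0],[0,-0.056,0,0,0,0],[0,-0.056,0,0,0,0],[0,-0.056,0,0,0,0],[0,0,0,0,0,0]]'
python3 -m crank '[[0,0,0.009,0,0,0],[0,0,0.004,0,0,0],[0,0,0,0,0,0]]'
python3 -m crank '[[0,0,0.001,0,0,0],[0,0,0,0,0,0]]'; python3 -m crank '[[0,0,0.001,0,0,0],[0,0,0,0,0,0]]'
```

```text
time: 7.15
tool_pos: [527.8, -82.5, 85.7]
tcp_rot: [-3.141, 0.002, -3.088]
contact_force: [-0.7, 0.9, 0.2]
grip_width: 0.5
finger_force: 0.0
time: 7.52
tool_pos: [526.8, -77.5, 71.2]
tcp_rot: [3.141, -0.001, -3.082]
contact_force: [-0.0, -0.2, 0.3]
grip_width: 0.5
finger_force: 0.0
time: 7.78
tool_pos: [527.2, -78.5, 70.8]
tcp_rot: [3.142, 0.0, -3.083]
contact_force: [0.4, -1.2, 1.2]
grip_width: 0.5
finger_force: 0.0
time: 8.02
tool_pos: [527.3, -78.7, 70.3]
tcp_rot: [3.141, 0.001, -3.083]
contact_force: [-0.3, 1.6, 5.6]
grip_width: 0.3
finger_force: 2.5
```

Solid, which leaves -112. I'll approach it and let it settle before going into the pocket.

```bash
python3 -m crank '[[0,0,0.001,0,0,0],[0,0,-0.013,0,0,0],[0,-0.0570,0,0,0,0],[0,0,0,0,0,0],[0,0,0,0,0,0]]'
python3 -m crank '[[0,0,0,0,0,0],[0,0,0.008,0,0,0],[0,0,0,0,0,0]]'
```

```text
time: 8.65
tool_pos: [530.2, -135.6, 81.7]
tcp_rot: [3.141, -0.0, -3.084]
contact_force: [0.5, -0.1, -1.0]
grip_width: 0.5
finger_force: 0.0
time: 9.02
tool_pos: [529.9, -135.0, 72.8]
tcp_rot: [3.141, -0.002, -3.083]
contact_force: [-0.3, -0.1, 0.5]
grip_width: 0.5
finger_force: 0.0
```

```bash
python3 -m crank '[[0,-0.001,0.0015,0,0,0],[0,0,0.001,0,0,0],[0,0,0,0,0,0]]'
python3 -m crank '[[0,0,0.001,0,0,0],[0,0,0,0,0,0]]'; python3 -m crank '[[0,0,0.001,0,0,0],[0,0,0,0,0,0]]';python3 -m crank '[[0,0,0.001,0,0,0],[0,0,0,0,0,0]]'
```

```text
time: 9.4
tool_pos: [530.5, -136.8, 71.2]
tcp_rot: [3.141, -0.0, -3.083]
contact_force: [0.2, -0.5, 0.7]
grip_width: 0.4
finger_force: 0.0
time: 9.65
tool_pos: [530.5, -136.8, 70.2]
tcp_rot: [3.142, 0.0, -3.083]
contact_force: [-0.1, 0.7, -0.6]
grip_width: 0.8
finger_force: 0.0
time: 9.9
tool_pos: [530.5, -136.7, 69.1]
tcp_rot: [3.141, -0.0, -3.083]
contact_force: [0.3, -0.3, 0.8]
grip_width: 0.3
finger_force: 0.0
time: 10.15
tool_pos: [530.5, -136.7, 68.1]
tcp_rot: [3.141, -0.0, -3.083]
contact_force: [-0.2, 0.2, -0.2]
grip_width: 0.5
finger_force: 0.0
```

The fingertips are below panel level with no contact, so this is the catch. I'll press it slowly to full depth, with a final commanded z just under 61.

```bash
python3 -m crank '[[0,0,0.001,0,0,0],[0,0,0.001,0,0,0],[0,0,0.001,0,0,0],[0,0,0,0,0,0]]'
python3 -m crank '[[0,0,0.001,0,0,0],[0,0,0.001,0,0,0],[0,0,0,0,0,0]]';python3 -m crank '[[0,0,0.001,0,0,0],[0,0,0.001,0,0,0],[0,0,0,0,0,0]]';python3 -m crank '[[0,0,0.001,0,0,0],[0,0,0,0,0,0]]'
```

```text
time: 10.65
tool_pos: [530.6, -136.8, 65.3]
tcp_rot: [-3.142, 0.0, -3.083]
contact_force: [-0.4, 0.6, 3.1]
grip_width: 0.6
finger_force: 1.7
time: 11.02
tool_pos: [530.7, -136.7, 63.1]
tcp_rot: [-3.142, 0.0, -3.083]
contact_force: [0.0, 0.6, 3.3]
grip_width: 0.3
finger_force: 1.6
time: 11.4
tool_pos: [530.7, -136.8, 61.3]
tcp_rot: [-3.142, 0.0, -3.083]
contact_force: [1.0, 0.3, 4.3]
grip_width: 0.6
finger_force: 2.1
time: 11.65
tool_pos: [530.8, -136.8, 61.1]
tcp_rot: [-3.141, 0.001, -3.083]
contact_force: [-1.4, 1.5, 10.8]
grip_width: 0.4
finger_force: 5.6
```

It's fully down on the stop at z = 61.1, with the force rising. I'll withdraw straight up and check.

```bash
python3 -m crank '[[0,0,0,0,0,0],[0,0,-0.005,0,0,0],[0,0,-0.01,0,0,0],[0,0,-0.03,0,0,0],[0,0,-0.05,0,0,0]]'
python3 -m crank '[[0,0,-0.05,0,0,0],[0,0,-0.03,0,0,0],[0,0,0,0,0,0],[0,0,0,0,0,0]]'
python3 -c "
from h import *
grab('side','s2');grab('wrist','w2')
a=cv2.imread('pics/s2.png')[190:390,160:400];b=cv2.imread('pics/w2.png')
a=cv2.resize(a,(400,333));b=cv2.resize(b,(400,300))
cv2.imwrite('pics/c2.png',np.hstack([a,np.vstack([b,np.zeros((33,400,3),np.uint8)])]))"
```

```text
time: 12.28
tool_pos: [529.0, -136.3, 154.6]
tcp_rot: [3.139, -0.005, -3.083]
contact_force: [1.1, -0.3, 1.0]
grip_width: 0.2
finger_force: 0.0
time: 12.78
tool_pos: [529.8, -136.5, 234.1]
tcp_rot: [3.141, -0.002, -3.083]
contact_force: [0.1, -0.0, -0.7]
grip_width: 0.7
finger_force: 0.0
```

View pics/c2.png

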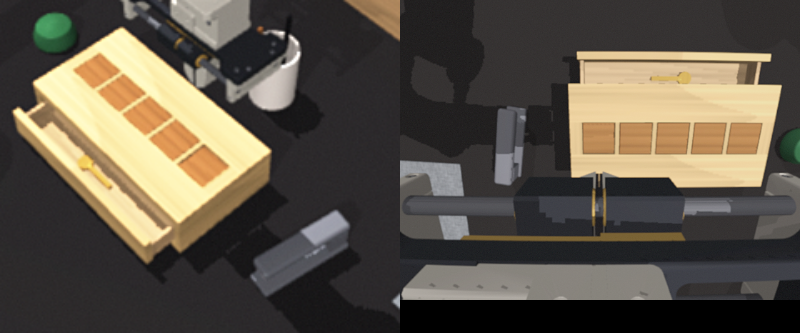

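The drawer is out with the key in it (crop at about (90,170)). The hand is clear, the catch is unloaded, and the stapler, paperweight and pot are standing where they were.

```bash
python3 -c "
from plant import bot
print(bot.close_job())"
```

```text
the job is handed in; nothing more can be done
None
```

The catch was the square at y = -112 mm: I pressed it fully down, the drawer sprang out with the key in it, I lifted the hand clear, and I handed the job in; I did not measure the catch coming back up.

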